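# Zero the portion counter and step the tartlet tray under the filling nozzle

### The job

First turn the black reset knob of the blue portion counter back to its zero stop. Then slide the tray of the filling stand (it has a black handle) until the red tartlet cup is centred under the fixed brass nozzle, let it rest there for a good second, then bring the blue cup under the nozzle and leave it there, centred, with the counter still at zero. Leave the white storage jar and the small spare nozzle standing where they are.

Things in the scene. Friction and masses are not known exactly. Their poses are not given: they have to be found in the camera images.
- stand: Filling stand, fixed to the worktop. White base plate 310 x 390 x 20 mm. Origin on the worktop right below the nozzle; x away from the robot, y left, z up. The plate reaches 175 mm from the origin towards the robot.
- nozzle_tip (a point): Tip of the fixed brass nozzle, 106 mm above the worktop, 14 mm above the tops of the cups. It hangs from a bridge over the tray (beam 24 mm wide, underside 198 mm, top 222 mm up) on posts 178 mm to its left and right; a steel hopper, 60 mm wide, near its right end reaches 260 mm. Axes as the stand's.
- cup_red (a point): Centre of the top of the red cup (48 mm across, top 92 mm above the worktop). The tray is an aluminium plate, 150 (x) x 190 (y) mm, with six cups in two rows of three: 64 mm apart along x, 58 mm along y. The red one is the left cup of the row nearer to the robot. Axes parallel to the stand's.
- cup_blue (a point): Centre of the top of the blue cup, the right cup of the far row: 64 mm further along x and 116 mm further to the right (-y) than the red one. The other four cups are white.
- handle_top (a point): Centre of the top face of the tray's handle, a black upright post 24 x 24 mm in plan, sides parallel to the stand's axes, rising from 68 to 140 mm above the worktop. It stands on a tongue at the middle of the tray's side nearest the robot, 140 mm from the tray's centre. It can be pinched from above, clear of the bridge, and is rigid with the tray.
- tray (a joint): Slide of the tray along the stand's x (m), positive away from the robot, travel -0.042 to 0.042; 0 puts the middle of the tray below the nozzle in x. Stays where it is left; about 2 N of friction.
- cross (a joint): Slide of the tray (with its saddle) along the stand's y (m), positive to the left, travel -0.065 to 0.065; 0 puts the middle of the tray below the nozzle in y. Stays where it is left; about 2 N of friction. Both slides are free to move at once.
- counter: Blue portion counter, a desk-shaped box 130 mm wide, about 102 mm high on its high side, fixed to the worktop left or right of the stand. Its face (140 mm long, 130 mm wide) slopes at 32 degrees, looking up and roughly away from the robot, and carries the reset knob at its middle. Origin on the worktop, right below the face's middle, which is 65 mm up; z up, x to the high side (towards the robot).
- knob_grip (a point): Grip point of the reset knob, on its axis, 27 mm out from the counter's sloping face. The knob is a black bar 66 mm long, 16 mm thick, 30 mm high: its top 11 mm above this point, its underside 19 mm below it, 8 mm off the face. Axes: z out of the face along the knob's axis (32 degrees from vertical), x along the bar to the end with the red line, y across it. They turn with the knob.
- knob (a joint): Angle of the reset knob (rad), 0 at its zero stop, where the end with the red line points straight up the slope at the red tick. It grows clockwise seen looking onto the face, so it is turned anticlockwise to go to zero. Starts at 0.7 to 1.3; friction 0.06 N m, no spring.
- canister: White ceramic storage jar with steel lid, 84 mm across, 130 mm tall; origin at the centre of its underside. Bystander.
- spare_nozzle: Small spare brass nozzle, 32 mm across, 60 mm tall, standing on the near right corner of the filling stand's base plate; origin at the centre of its underside. Bystander.
Things that resemble listed ones, but are neither listed nor needed, are in the scene too. Of the things that look like the counter, the larger one is meant.

How it is judged (in metres and radians):
On the way, in this order (a step that is already met when the one before it is completed fails the run):
1. the counter's knob is back at its zero stop (within 0.09 rad) (value of joint knob below 0.09 rad), for 0.2 s.
2. the red cup rests under the nozzle: centre within 8 mm, tray at rest for half a second (horizontal distance between cup_red and nozzle_tip below 0.008 m and velocity of joint cross between -0.004 and 0.004 m/s and velocity of joint tray between -0.004 and 0.004 m/s), for 0.5 s.
3. the blue cup rests under the nozzle: centre within 8 mm, tray at rest (horizontal distance between cup_blue and nozzle_tip below 0.008 m and velocity of joint cross between -0.004 and 0.004 m/s and velocity of joint tray between -0.004 and 0.004 m/s), for 0.3 s.
At the end, for the whole second after the job is handed in: The blue cup's centre is within 8 mm of the nozzle's tip horizontally, the tray is at rest, and the counter's knob is within 0.09 rad of its zero stop (all of step 3 and value of joint knob below 0.09 rad); the robot touches nothing.
It fails at once if the storage jar or the spare nozzle moved more than 30 mm (distance of any of canister, spare_nozzle from where it was at the start of the episode above 0.03 m).
It fails at once if the storage jar or the spare nozzle tipped over (angle between any of canister, spare_nozzle's own z axis and vertical above 0.5 rad).
It also fails if it takes over 67 s, if anything falls off the work surface, if the arm or the gripper's body presses on something with over 40 N, if the wrist force passes 120 N, or if a joint passes its speed limit or range.

### The arm

A 6-joint arm with a two-finger parallel gripper is mounted at the origin on the work surface. World frame = base frame: x ahead of the robot, y to its left, z up, the work surface at z = 0. Lengths are in mm, angles in degrees, forces in N, time in s.
With the tool pointing down it reaches from about 300 to 850 mm from the base axis. Payload 4.2 kg.
Tool frame: the origin (TCP) lies midway between the tips of the shut fingers; the grasp point (between the pads) lies env.hold_point_z behind it (env.hold_point_z is the distance from the TCP to the grasp point, in mm); z points along the fingers, y is the line along which they close (so a half turn about z gives the same grasp; the last joint's range is limited). The gripper opens to 91 mm and grips with 3 to 60 N. Pads are 32 mm wide; open, the fingers measure 118 mm over their backs; the gripper's body (76 mm by 178 mm) begins 60 mm behind the grasp point.
Start: joints at [-67.323, 18.312, 89.639, -0, 72.044, -1.146], TCP at [232.26, -526.021, 213.976] pointing down, gripper open.
Joint ranges: [-177.97, 177.97], [-48.28, 115.42], [12.27, 149.76], [-77.06, 257.06], [2.81, 150.46], [-146.56, 146.56]. Speed limits (degrees/s): [147.25, 147.25, 180, 180, 180, 180].

### API

Orientations are given as [roll, pitch, yaw] about the fixed x, y, z axes, in that order (R = Rz(yaw) Ry(pitch) Rx(roll)).
In Python, from workcell import env, viewer, spotter gives the robot as it stands.
- The arm moves only by the tool apply_moves, never from a script. Its arguments are lists of equal length, an entry for each row: "delta_pos": the shift along the world's x, y, z normalised to -1 to 1, where 1 is 120 mm, a list of three; "rot": the turn, a rotation vector about the world's x, y, z normalised to -1 to 1, where 1 is 1.5 rad, a list of three; "hand": the opening, from 0 (shut) to 1 (fully open). A call has 1 to 10 rows; each row is the pose to reach, as a shift and turn from the pose commanded when the call began; what a row does not reach only later rows make up. A row lasts 1/12 s, in which the tool goes at most 41.7 mm and 7.16 degrees, less where a joint would pass 70% of its speed; a pose out of reach is approached as far as the arm can. A call with a number of a shift or a turn outside -1 to 1 is refused whole. A call with a gripper value outside its range is refused whole. The fingers move at their own pace and stop on an object; "newtons" is the grip in N (left out, the last holds). Time passes only in rows, so rows that repeat a pose let the fingers close. It gives the time, the measured TCP pose, the force, the opening and the grip force at its end, in the units of the state.
- env.state(): the state, without advancing time (a new reading comes with each control period).
- viewer.grab_frame(name): name is "scene" or "side" or "wrist"; returns a dict with "pixels" (384x512x3 uint8, red, green, blue), "camera_matrix" (3x3 intrinsics, pixels), "R" (3x3) and "t" (3): a world point X has camera coordinates R X + t; the wrist camera has in their place "mount" (4x4, takes a point from camera to tool coordinates, whose origin is the TCP and whose axes are the flange's). Camera axes: x right, y down, z forward; pixel columns grow to the right and rows downward; lengths in mm; the calibration is good to about 2 mm. A picture is of the moment at which its call begins: read the wrist's pose just before it. There is no depth.
- env.job_done(): hands the job in; it is judged then, once.
Trained networks look in a picture, given as the dict that the camera call returned (one of the last four; its "shot" number tells which), for a name from the list of things; names that differ only in an ending like _2 or _b are one class to them, and where a whole thing is asked for, a point or a joint stands for the part that bears it (a point fixed in the world has none). Each returns a list of dicts, best first, with "score" (0 to 1); they miss things now and then, are a little off and sometimes report something else, mostly with a low value. They report only what shows in the picture. A call takes as long as a camera call. They do not tell look-alikes from the thing itself.
- spotter.trace(picture, query): "mask" (384x512 bool, what is visible of it) and "box" ([centre column, centre row, width, height] in pixels, round what is visible of it).
- spotter.landmark_of(picture, query): "position" ([column, row] in pixels: a listed point, or the origin of a listed thing).
The state is a dict: "time_s": time; "qpos": joint angles; "qvel": joint speeds; "effort": joint torques, N m; "ee_pos": TCP position; "ee_rot": TCP orientation; "force": force on the tool from outside, world axes, zero at the start; "torque": the same for the moment, N m; "gripper_width": finger opening in mm; "gripper_force": force on a finger pad.
Only numpy, scipy, OpenCV 4.12 (cv2) and the standard library are available. Lean on these libraries where they do the work, as an engineer would, in place of code of your own. Each camera call takes 0.05 s, during which the arm holds its last target. There are 200 camera calls.

## Working session

There is one attempt and no reset: what is moved stays moved. The work goes in short steps, Python scripts to look and compute and a tool call to move; the robot and the scene stay as the last step left them, time stands still between calls to the robot, and variables do not carry over. Pictures are saved under pics/ and viewed, at most 10 in all, crops included, and the job is handed in when it is done.

Besides the shell and the picture viewer there is one more tool, called as a command line: name --argument value ..., lists and objects as JSON in quotes. apply_moves: Moves the arm, as the interface text tells. Its arguments: {"type":"object","properties":{"delta_pos":{"type":"array"},"rot":{"type":"array"},"hand":{"type":"array"},"newtons":{"type":"number"}},"required":["delta_pos","rot","hand"]}

```bash
mkdir -p pics; ls; cat > h.py <<'E'
import numpy as np, cv2
from workcell import env, viewer, spotter
def ray(p,px):
    K=np.array(p["camera_matrix"]);d=np.linalg.inv(K)@[px[0],px[1],1.]
    if "R" in p and p["R"] is not None:
        R=np.array(p["R"]);t=np.array(p["t"]);return -R.T@t,R.T@d
    raise 0
def tri(rs):
    A=0;b=0
    for o,d in rs:
        d=d/np.linalg.norm(d);P=np.eye(3)-np.outer(d,d);A=A+P;b=b+P@o
    x=np.linalg.solve(A,b);return x,[np.linalg.norm((np.eye(3)-np.outer(d,d)/(d@d))@(x-o)) for o,d in rs]
def atz(r,z): return r[0]+r[1]*(z-r[0][2])/r[1][2]
E
python3 - <<'E'
from h import *
ps={n:viewer.grab_frame(n) for n in("scene","side")}
im=[]
for n,p in ps.items(): im.append(p["pixels"][:,:,::-1])
cv2.imwrite("pics/a.png",im[0]);cv2.imwrite("pics/b.png",im[1])
print(env.hold_point_z,env.state())
for q in["stand","nozzle_tip","cup_red","cup_blue","handle_top","counter","knob_grip","canister","spare_nozzle"]:
    for n,p in ps.items():
        for d in spotter.landmark_of(p,q)[:3]:
            print(q,n,np.round(d["position"],1),round(d["score"],2),[np.round(atz(ray(p,d["position"]),z)) for z in [{"stand":0,"nozzle_tip":106,"cup_red":92,"cup_blue":92,"handle_top":140,"counter":0,"knob_grip":88,"canister":0,"spare_nozzle":20}[q]]])
E
```

```text
pics
18.8 {'time_s': 0.1, 'qpos': array([-6.73212569e+01,  1.83491732e+01,  8.96996884e+01,  1.85531864e-04,
        7.20438633e+01, -1.14568579e+00]), 'qvel': array([ 0.10676597, -0.06798871, -0.15693419,  0.06233531,  0.05430763,
       -0.04244479]), 'effort': array([-4.10916527e-04, -4.13336384e+01, -2.32509792e+01,  7.28727621e-02,
        4.22264845e-02, -4.94307460e-05]), 'ee_pos': array([ 232.09214909, -525.58371371,  213.19052757]), 'ee_rot': array([-1.79907297e+02, -2.03036877e-03,  2.38243699e+01]), 'force': array([-1.2957179 , -0.09947848, -0.14457792]), 'torque': array([-0.03683538, -0.02567188,  0.01768503]), 'gripper_force': 0.0, 'gripper_width': 91.33472052619278}
stand scene [283.  228.9] 0.77 [array([602., -23.,   0.])]
stand side [230.2 199.7] 0.84 [array([600., -20.,   0.])]
nozzle_tip scene [285.9 205.6] 0.97 [array([603., -17., 106.])]
nozzle_tip scene [285.8 224.1] 0.55 [array([626., -63., 106.])]
nozzle_tip side [225.2 179.9] 0.93 [array([609.,  -9., 106.])]
cup_red scene [292.4 181.1] 0.69 [array([580.,  67.,  92.])]
cup_red side [229.1 200.3] 0.8 [array([579
[... 403 characters left out ...]
de [276.  134.4] 0.75 [array([ 511., -384.,    0.])]
counter side [324.7 150.6] 0.65 [array([ 315., -330.,    0.])]
knob_grip scene [174.8 317.4] 0.87 [array([ 519., -365.,   88.])]
knob_grip scene [116.5 265.7] 0.79 [array([ 334., -334.,   88.])]
knob_grip side [274.4 119.3] 0.46 [array([ 515., -366.,   88.])]
knob_grip side [326.5 134.5] 0.45 [array([ 316., -319.,   88.])]
canister scene [317.1 117.2] 0.6 [array([512., 398.,   0.])]
canister side [228.1 316.9] 0.85 [array([498., 403.,   0.])]
canister side [279.2 137. ] 0.39 [array([ 496., -372.,    0.])]
spare_nozzle scene [197.2 237.3] 0.73 [array([ 425., -160.,   20.])]
spare_nozzle side [291.7 177.3] 0.44 [array([ 411., -148.,   20.])]
```

View pics/a.png

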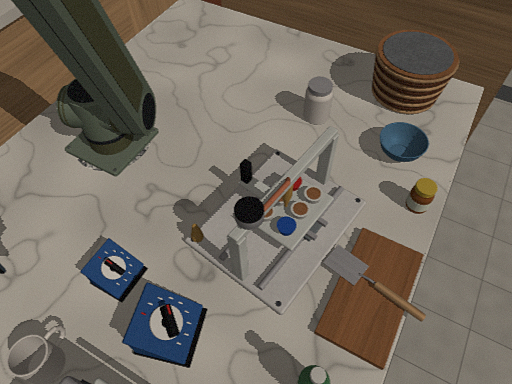

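View pics/b.png

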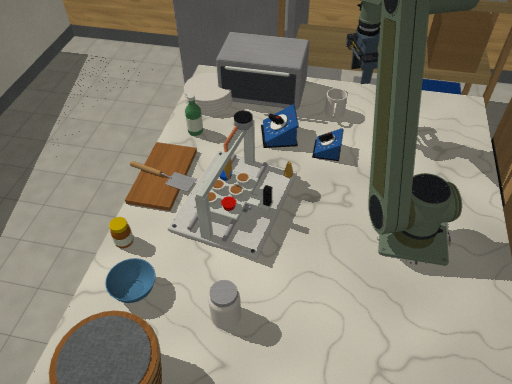

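The scene view shows the large counter at pixel (165,322) and a smaller look-alike at (112,268). In the side view they are at (280,128) and (328,145). The handle is at (245,170), the jar at (318,100) and the spare nozzle at (197,233). I'm choosing the large counter and checking it in a crop.

```bash
python3 - <<'E'
from h import *
a=cv2.imread("pics/a.png")[270:375,110:220];b=cv2.imread("pics/b.png")[95:165,250:350]
cv2.imwrite("pics/c.png",np.hstack([cv2.resize(a,(400,380),interpolation=2),cv2.resize(b,(400,380),interpolation=2)]))
p=viewer.grab_frame("wrist");print(p["mount"],p["camera_matrix"])
E
```

```text
[[ 1.76176593e-03 -9.62745056e-01 -2.70404979e-01  7.55553229e+01]
 [ 9.99998186e-01  1.89201776e-03 -2.21031490e-04  4.94928554e-01]
 [ 7.24407998e-04 -2.70404099e-01  9.62746643e-01 -1.70398462e+02]
 [ 0.00000000e+00  0.00000000e+00  0.00000000e+00  1.00000000e+00]] [[276.54364972   0.         259.55598274]
 [  0.         276.54364972 194.39858121]
 [  0.           0.           1.        ]]
```

View pics/c.png

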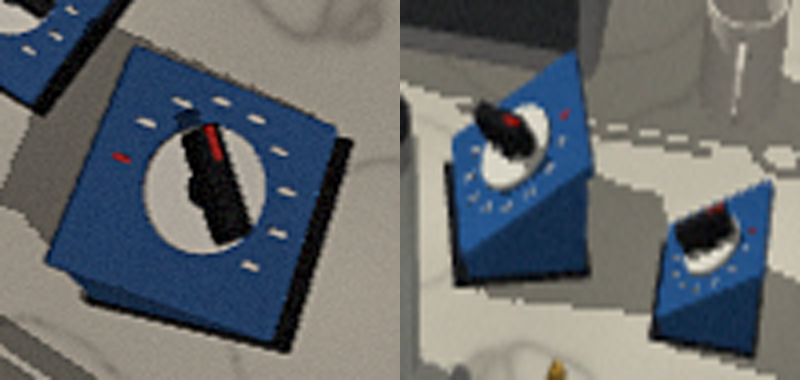

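The crop confirms the larger counter. Its red tick is on the robot side, and the knob's red end is turned roughly 70° clockwise from it. Next I compute its yaw, the knob angle and the stand's yaw.

```bash
cat >> h.py <<'E'
def wray(p,st,px):
    from scipy.spatial.transform import Rotation as Ro
    M=np.array(p["mount"]);K=np.array(p["camera_matrix"])
    R=Ro.from_euler('xyz',st["ee_rot"],degrees=True).as_matrix()
    d=np.linalg.inv(K)@[px[0],px[1],1.]
    return R@M[:3,3]+st["ee_pos"],R@M[:3,:3]@d
def cframe(yaw): # counter face frame: columns up-slope,y,normal ; yaw of counter x (deg)
    c,s=np.cos(np.radians(yaw)),np.sin(np.radians(yaw));X=np.array([c,s,0]);Z=np.array([0,0,1.]);a=np.radians(32)
    u=np.cos(a)*X+np.sin(a)*Z;n=-np.sin(a)*X+np.cos(a)*Z
    return np.c_[u,np.cross(n,u),n]
def plane(r,o,n): return r[0]+r[1]*((o-r[0])@n)/(r[1]@n)
E
python3 - <<'E'
from h import *
p={n:viewer.grab_frame(n) for n in("scene","side")}
f=lambda x,y:(110+x/400*110,270+y/380*105)
S=p["scene"]
tl,bl=[atz(ray(S,f(*q)),102) for q in((135,47),(48,262))]
tr,br=[atz(ray(S,f(*q)),28) for q in((340,130),(275,342))]
print(tl,bl,tr,br,(tl+bl+tr+br)/4)
u=(tl+bl-tr-br)[:2];w=(tl+tr-bl-br)[:2];print("yaw",np.degrees(np.arctan2(u[1],u[0])),np.degrees(np.arctan2(w[1],w[0])))
def lm(n,q,i=0):
    l=spotter.landmark_of(p[n],q);return ray(p[n],l[i]["position"])
k=tri([lm("scene","knob_grip"),lm("side","knob_grip")]);print("knob",k)
for q in("cup_red","handle_top","nozzle_tip"): print(q,tri([lm(n,q) for n in p]))
yaw=np.degrees(np.arctan2(u[1],u[0]));F=cframe(yaw)
a=[plane(ray(S,f(*q)),k[0]+11*F[:,2],F[:,2]) for q in((210,127),(232,240))]
v=F.T@(a[0]-a[1]);print(v,"theta",-np.degrees(np.arctan2(v[1],v[0])))
b=env.state();print(b["time_s"])
E
```

```text
[ 427.16323013 -336.05711201  102.        ] [ 462.75859052 -457.777618    102.        ] [ 540.31023021 -302.45206067   28.        ] [ 576.33092587 -424.73387109   28.        ] [ 501.64074418 -380.25516544   65.        ]
yaw -163.61821919764205 106.35726140240345
knob (array([ 512.53932744, -367.66960318,   83.76580576]), [np.float64(1.2378162681630436), np.float64(1.2378162681630787)])
cup_red (array([574.92266147,  70.46680839,  97.88146106]), [np.float64(3.0781085751598365), np.float64(3.078108575159776)])
handle_top (array([466.40543871,  25.7595004 , 142.00745526]), [np.float64(5.5102216915501), np.float64(5.510221691550195)])
nozzle_tip (array([600.95369521, -21.78954664, 107.91079858]), [np.float64(7.479729758637762), np.float64(7.479729758637518)])
[ 3.40415145e+01 -5.34931172e+01 -4.97379915e-14] theta 57.52847230216113
1.55
```

```bash
cat >> h.py <<'E'
from scipy.spatial.transform import Rotation as Ro
def kpose(grip,yaw,th,back,depth=15):
    F=cframe(yaw);t=np.radians(-th);xk=F@[np.cos(t),np.sin(t),0];n=F[:,2]
    R=np.c_[-xk,np.cross(-n,-xk),-n];return grip+(back-depth)*n,R
def cmd(pos,R,st=None):
    st=st or env.state();R0=Ro.from_euler('xyz',st["ee_rot"],degrees=True).as_matrix()
    print("dp",np.round((pos-st["ee_pos"])/120,3),"rot",np.round(Ro.from_matrix(R@R0.T).as_rotvec()/1.5,3),"abs",np.round(pos,1),np.round(Ro.from_matrix(R).as_euler('xyz',degrees=True),1),"t",st["time_s"])
E
python3 - <<'E'
from h import *
p={n:viewer.grab_frame(n) for n in("scene","side")}
print("bottlecap",tri([ray(p["scene"],(313,372)),ray(p["side"],(192,99))]))
pos,R=kpose(np.array([515,-374,87.]),-163.6,57,115);cmd(pos,R)
E
```

```text
bottlecap (array([ 816.81424018, -336.89733018,  156.48002845]), [np.float64(1.9803181343468486), np.float64(1.980318134346621)])
dp [ 2.78   1.391 -0.351] rot [-0.294  0.259 -0.729] abs [ 565.8 -359.   171.8] [152.3  16.8 -44.8] t 1.65
```

apply_moves --delta_pos '[[0.31, 0.15, 0.1], [0.62, 0.31, 0.2], [0.93, 0.46, 0.3], [0.93, 0.46, 0.3]]' --rot '[[-0.098, 0.086, -0.243], [-0.098, 0.086, -0.243], [-0.098, 0.086, -0.243], [-0.098, 0.086, -0.243]]' --hand '[0.6, 0.6, 0.6, 0.6]'

```text
time_s: 1.98
ee_pos: [344.3, -470.6, 250.8]
ee_rot: [173.4, 9.0, 2.2]
force: [0.2, -0.8, 0.3]
gripper_width: 67.4
gripper_force: 0.0
```

apply_moves --delta_pos '[[0.31, 0.15, 0], [0.62, 0.31, 0], [0.93, 0.46, 0], [0.93, 0.46, 0]]' --rot '[[-0.098, 0.086, -0.243], [-0.098, 0.086, -0.243], [-0.098, 0.086, -0.243], [-0.098, 0.086, -0.243]]' --hand '[0.6, 0.6, 0.6, 0.6]'

```text
time_s: 2.32
ee_pos: [460.6, -412.4, 248.4]
ee_rot: [164.0, 14.9, -20.4]
force: [-0.8, 0.5, -0.9]
gripper_width: 54.6
gripper_force: 0.0
```

apply_moves --delta_pos '[[0.31, 0.15, -0.2], [0.62, 0.31, -0.4], [0.93, 0.46, -0.6], [0.93, 0.46, -0.6], [0.93, 0.46, -0.6]]' --rot '[[-0.098, 0.086, -0.243], [-0.098, 0.086, -0.243], [-0.098, 0.086, -0.243], [-0.098, 0.086, -0.243], [-0.098, 0.086, -0.243]]' --hand '[0.6, 0.6, 0.6, 0.6, 0.6]'

```text
time_s: 2.73
ee_pos: [569.5, -357.6, 171.0]
ee_rot: [152.4, 17.1, -44.3]
force: [-1.3, 0.4, -0.4]
gripper_width: 54.5
gripper_force: 0.0
```

```bash
python3 - <<'E'
from h import *
s=env.state();p=viewer.grab_frame("wrist");print(s["ee_pos"],s["ee_rot"],s["qpos"],s["time_s"])
cv2.imwrite("pics/d.png",p["pixels"][:,:,::-1])
for d in spotter.landmark_of(p,"knob_grip"):
    print(d["position"],d["score"],plane(wray(p,s,d["position"]),np.array([515,-374,87.]),cframe(-163.6)[:,2]))
E
```

```text
[ 569.54022856 -357.57994993  170.97213539] [152.42648227  17.13484854 -44.30660541] [-23.37258302  42.7553286   60.41258046 -20.26860936 101.86318237
 106.93869167] 2.7333
[267.1, 196.1] 0.74 [ 512.40912211 -378.09033226   89.27473424]
```

View pics/d.png

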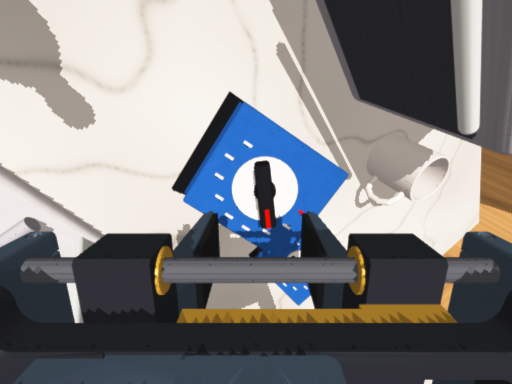

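The knob bar runs from (262,163) to its red end at (268,227). The disc centre is about (265,188) and the red tick is at (302,212). The fingers straddle the bar.

```bash
python3 - <<'E'
from h import *
s=env.state();p=viewer.grab_frame("wrist");F=cframe(-163.6);n=F[:,2]
fm=np.array([501.6,-380.3,65])
P=lambda px,h:plane(wray(p,s,px),fm+h*n,n)
# disc centroid by white mask near knob; red tick and red line by colour
im=p["pixels"].astype(int);r,g,b=im[...,0],im[...,1],im[...,2]
red=((r>150)&(g<70)&(b<80)).astype(np.uint8);m,l,st,c=cv2.connectedComponentsWithStats(red)
for i in range(1,m):
    if st[i,4]>4:print("red",c[i],st[i])
blk=((im.max(2)<60)).astype(np.uint8);blk[:150]=0;blk[235:]=0;blk[:,:240]=0;blk[:,292:]=0
ys,xs=np.nonzero(blk|(red*((np.arange(512)[None]<290)&(np.arange(384)[:,None]>200)&(np.arange(384)[:,None]<235))))
print("bar rect",cv2.minAreaRect(np.c_[xs,ys].astype(np.float32)))
g0=spotter.landmark_of(p,"knob_grip")[0]["position"];G=P(g0,27);print("grip",G)
for e in((262,161),(268,228)):print("bar end",F.T@(P(e,38)-G))
for q in((302,212),):
    v=F.T@(P(q,0)-G+27*n);print("tick",v,np.degrees(np.arctan2(v[1],v[0])))
for q in((243,101),(348,175),(185,198)):print("corner",F.T@(P(q,0)-G+27*n))
E
```

```text
red [261.34177215 216.49367089] [259 207   6  19  79]
red [296.66666667 210.86666667] [294 209   7   5  15]
bar rect ((258.6138000488281, 192.48245239257812), (65.31620788574219, 19.192167282104492), 88.36341857910156)
grip [ 513.25275688 -379.0472918    89.63160858]
bar end [-19.14472558  29.27442592  11.        ]
bar end [ 23.91387326 -24.61335036  11.        ]
tick [5.52423944e+01 8.39774406e-01 3.55271368e-15] 0.870922122720433
corner [-6.63646654e+01  6.56408158e+01 -7.10542736e-14]
corner [7.24431051e+01 6.40411485e+01 3.55271368e-14]
corner [-6.52337950e+01 -5.85005130e+01 -7.10542736e-15]
```

```bash
python3 - <<'E'
from h import *
s=env.state();p=viewer.grab_frame("wrist");F=cframe(-163.6);n=F[:,2]
fm=np.array([501.6,-380.3,65])
P=lambda px,h:plane(wray(p,s,px),fm+h*n,n)
im=p["pixels"].astype(int)
hsv=cv2.cvtColor(p["pixels"],cv2.COLOR_RGB2HSV)
blue=cv2.inRange(hsv,(100,150,80),(125,255,255));blue[:,:170]=0
w=((im.min(2)>150)).astype(np.uint8)
m,l,st,c=cv2.connectedComponentsWithStats(w)
for i in range(1,m):
    if st[i,4]>300 and 150<c[i][1]<230 and 220<c[i][0]<300:print("disc",c[i],st[i],"->",P((st[i,0]+st[i,2]/2,st[i,1]+st[i,3]/2),0)+27*n)
G=P(spotter.landmark_of(p,"knob_grip")[0]["position"],27);print("grip",G,s["ee_pos"],s["ee_rot"],s["qvel"].round(1))
a=F.T@(P((261.3,216.5),38)-P((258,180),38));print("bar",np.degrees(np.arctan2(a[1],a[0])))
v=F.T@(P((296.7,210.9),0)-G+27*n);print("tick",v,np.degrees(np.arctan2(v[1],v[0])))
pos,R=kpose(G,-163.6,52,0);cmd(pos,R)
E
```

```text
disc [257.25044092 184.8531746 ] [ 225  154   65   63 2268] -> [ 514.99446377 -378.04364603   88.4104798 ]
grip [ 513.14374341 -375.86903463   89.1362274 ] [ 565.73926474 -361.60087576  179.19307547] [152.49875925  16.5951655  -44.55324474] [-0.7 -1.4  0.1  0.2 -0.   0.2]
bar -51.83415445376057
tick [5.29186021e+01 2.14052999e+00 7.10542736e-15] 2.3163218006163153
dp [-0.5   -0.136 -0.862] rot [0.03  0.012 0.048] abs [ 505.5 -378.1   76.4] [153.8  19.  -40.1] t 3.0333
```

apply_moves --delta_pos '[[-0.15, -0.05, -0.26], [-0.3, -0.09, -0.5], [-0.4, -0.125, -0.68], [-0.504, -0.157, -0.849], [-0.504, -0.157, -0.849], [-0.504, -0.157, -0.849]]' --rot '[[0.03, 0.012, 0.048], [0.03, 0.012, 0.048], [0.03, 0.012, 0.048], [0.03, 0.012, 0.048], [0.03, 0.012, 0.048], [0.03, 0.012, 0.048]]' --hand '[0.6, 0.6, 0.6, 0.6, 0.6, 0.6]'

```text
time_s: 3.53
ee_pos: [504.8, -380.3, 77.0]
ee_rot: [153.8, 19.2, -40.1]
force: [-0.0, -0.0, 0.2]
gripper_width: 54.5
gripper_force: 0.0
```

apply_moves --delta_pos '[[0, 0, 0], [0, 0, 0], [0, 0, 0], [0, 0, 0], [0, 0, 0], [0, 0, 0]]' --rot '[[0, 0, 0], [0, 0, 0], [0, 0, 0], [0, 0, 0], [0, 0, 0], [0, 0, 0]]' --hand '[0, 0, 0, 0, 0, 0]' --newtons 12

```text
time_s: 4.03
ee_pos: [507.8, -378.6, 76.5]
ee_rot: [154.0, 19.1, -39.9]
force: [4.1, 1.6, 6.2]
gripper_width: 17.7
gripper_force: 4.5
```

```bash
python3 - <<'E'
from h import *
s=env.state();print(s)
R0=Ro.from_euler('xyz',s["ee_rot"],degrees=True).as_matrix()
F=cframe(-163.6);x=F.T@-R0[:,0];print("bar angle",x,np.degrees(np.arctan2(x[1],x[0])),F[:,2])
E
```

```text
{'time_s': 4.0333, 'qpos': array([-26.74970661,  42.10419617,  75.85685118, -21.16351788,
        86.69978625, 104.64044986]), 'qvel': array([ 0.08888059, -0.56845211, -0.94477189,  0.16334544,  0.40117625,
       -0.18225437]), 'effort': array([-5.12068570e+00, -5.28721976e+01, -1.62874746e+01, -2.16175698e+00,
        1.58415344e+00,  1.91719603e-02]), 'ee_pos': array([ 507.80038526, -378.55353352,   76.51036358]), 'ee_rot': array([153.966303  ,  19.0514543 , -39.93434483]), 'force': array([4.11874585, 1.57798676, 6.15695913]), 'torque': array([ 0.58497802, -0.46147382, -0.15974318]), 'gripper_force': 4.53004356008023, 'gripper_width': 17.698023612507743}
bar angle [ 0.6173365  -0.78669875 -0.00085061] -51.87809222413358 [0.50835896 0.14961818 0.8480481 ]
```

apply_moves --delta_pos '[[0, 0, 0], [0, 0, 0], [0, 0, 0], [0, 0, 0], [0, 0, 0], [0, 0, 0], [0, 0, 0], [0, 0, 0], [0, 0, 0], [0, 0, 0]]' --rot '[[0, 0, 0], [0.31, 0.091, 0.517], [0.31, 0.091, 0.517], [0.31, 0.091, 0.517], [0.31, 0.091, 0.517], [0.31, 0.091, 0.517], [0.31, 0.091, 0.517], [0.31, 0.091, 0.517], [0.31, 0.091, 0.517], [0.31, 0.091, 0.517]]' --hand '[0, 0, 0, 0, 0, 0, 0, 0, 0, 0]' --newtons 12

```text
time_s: 4.87
ee_pos: [508.1, -378.5, 76.4]
ee_rot: [-179.7, 31.8, 17.0]
force: [4.3, 4.4, 2.1]
gripper_width: 16.0
gripper_force: 14.7
```

```bash
python3 - <<'E'
from h import *
s=env.state();p=viewer.grab_frame("wrist");q=viewer.grab_frame("scene")
print(s["torque"],s["force"],s["time_s"],s["gripper_width"],s["torque"]@cframe(-163.6)[:,2])
R0=Ro.from_euler('xyz',s["ee_rot"],degrees=True).as_matrix()
F=cframe(-163.6);x=F.T@-R0[:,0];print("bar angle",x,np.degrees(np.arctan2(x[1],x[0])))
E
```

```text
[ 0.51292103 -0.85261971 -0.59332629] [4.28940044 4.42555849 2.13832131] 4.8667 15.989522050016372 -0.36998863967269546
bar angle [ 0.99995001  0.00948446 -0.0031659 ] 0.5434302488730977
```

apply_moves --delta_pos '[[0, 0, 0], [0, 0, 0], [0, 0, 0]]' --rot '[[0.015, 0.004, 0.025], [0.015, 0.004, 0.025], [0.015, 0.004, 0.025]]' --hand '[0, 0, 0]'

```text
time_s: 5.22
ee_pos: [508.2, -378.5, 76.4]
ee_rot: [-178.2, 31.7, 19.9]
force: [4.9, 4.1, 2.6]
gripper_width: 16.9
gripper_force: 14.5
```

```bash
python3 - <<'E'
from h import *
s=env.state()
print(s["torque"],s["force"],s["time_s"],s["gripper_width"],s["torque"]@cframe(-163.6)[:,2])
R0=Ro.from_euler('xyz',s["ee_rot"],degrees=True).as_matrix()
F=cframe(-163.6);x=F.T@-R0[:,0];print("bar angle",x,np.degrees(np.arctan2(x[1],x[0])))
E
```

```text
[ 0.43210536 -0.89967347 -0.65228119] [4.92118102 4.09478876 2.57638292] 5.2167 16.942756467751263 -0.4681087014017392
bar angle [ 0.99863477  0.05208196 -0.0040074 ] 2.985451283213354
```

apply_moves --delta_pos '[[0, 0, 0], [0, 0, 0], [0, 0, 0], [0, 0, 0], [0.15, 0.045, 0.25], [0.3, 0.09, 0.51], [0.45, 0.13, 0.76], [0.56, 0.165, 0.94], [0.56, 0.165, 0.94], [0.56, 0.165, 0.94]]' --rot '[[0, 0, 0], [0, 0, 0], [0, 0, 0], [0, 0, 0], [0, 0, 0], [0, 0, 0], [0, 0, 0], [0, 0, 0], [0, 0, 0], [0, 0, 0]]' --hand '[0.6, 0.6, 0.6, 0.6, 0.6, 0.6, 0.6, 0.6, 0.6, 0.6]'

```text
time_s: 6.05
ee_pos: [573.5, -359.7, 189.0]
ee_rot: [-178.2, 32.0, 20.0]
force: [1.2, 0.1, -0.4]
gripper_width: 54.4
gripper_force: 0.0
```

```bash
python3 - <<'E'
from h import *
s=env.state();p=viewer.grab_frame("wrist");print(s["ee_pos"],s["ee_rot"],s["qpos"],s["time_s"],s["qvel"].round(1))
q={n:viewer.grab_frame(n) for n in("scene","side")}
cv2.imwrite("pics/e.png",cv2.resize(np.hstack([p["pixels"],q["scene"]["pixels"]])[:,:,::-1],(800,300)))
def lm(n,x,i=0):
    l=spotter.landmark_of(q[n],x);print(x,n,l[0]["position"],l[0]["score"]) if l else 0;return ray(q[n],l[0]["position"])
Z=dict(handle_top=140,cup_red=92,cup_blue=92,nozzle_tip=106,stand=0)
for x in Z:
    r=[lm(n,x) for n in q];print(tri(r),[atz(a,Z[x]).round(1) for a in r])
E
```

```text
[ 573.47249866 -359.68939059  189.03429121] [-178.19440072   31.96187579   19.98747361] [-23.36751733  42.58543751  58.1386837  -20.52991296 103.97226828
  46.5600649 ] 6.05 [-1.   1.1  4.4  0.  -0.8  0.1]Traceback (most recent call last):
  File "<stdin>", line 9, in <module>
  File "<stdin>", line 6, in lm
IndexError: list index out of range
```

View pics/e.png

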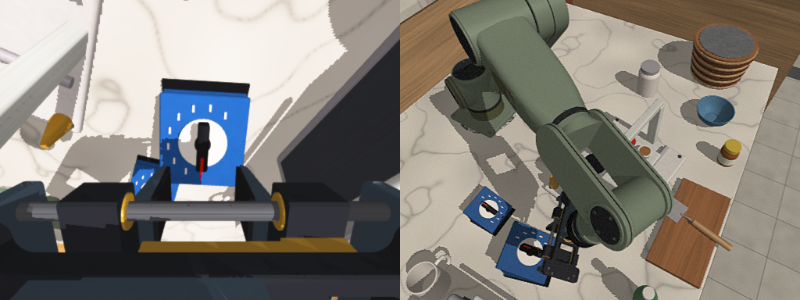

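The knob's red end points at the tick, so it is at zero. Now I'll go over the handle on the robot side of the bridge.

```bash
python3 - <<'E'
from h import *
s=env.state();R0=Ro.from_euler('xyz',s["ee_rot"],degrees=True);R1=Ro.from_euler('xyz',[180,0,173],degrees=True)
r=(R1*R0.inv()).as_rotvec();print(r/1.5,np.degrees(np.linalg.norm(r)),r/1.5/3)
for k in(.33,.67,1): print((Ro.from_rotvec(r*k)*R0).as_matrix()[:,2])
a=viewer.grab_frame("scene")
for q in((277.5,153.5),(361,200.5),(278,303.5)):print(atz(ray(a,q),20))
E
```

```text
[0.51144717 0.02634436 1.72435186] 154.59499787866795 [0.17048239 0.00878145 0.57478395]
[-0.32231654 -0.29371601 -0.89991275]
[-0.08970885 -0.22622246 -0.96993594]
[ 3.38887471e-18  5.54076117e-17 -1.00000000e+00]
[477.3728241 185.6734082  20.       ]
[751.79540247 145.98693619  20.        ]
[ 685.28540695 -213.32308028   20.        ]
```

apply_moves --delta_pos '[[-0.2, 0.05, 0.25], [-0.4, 0.12, 0.5], [-0.6, 0.25, 0.75], [-0.8, 0.4, 0.9], [-1, 0.6, 0.9], [-1, 0.6, 0.9], [-1, 0.6, 0.9], [-1, 0.6, 0.9]]' --rot '[[0.17, 0.01, 0.57], [0.17, 0.01, 0.57], [0.17, 0.01, 0.57], [0.17, 0.01, 0.57], [0.17, 0.01, 0.57], [0.17, 0.01, 0.57], [0.17, 0.01, 0.57], [0.17, 0.01, 0.57]]' --hand '[0.75, 0.75, 0.75, 0.75, 0.75, 0.75, 0.75, 0.75]'

```text
time_s: 6.97
ee_pos: [451.2, -287.2, 297.3]
ee_rot: [-166.6, 22.1, 74.6]
force: [1.1, -0.2, 0.6]
gripper_width: 68.4
gripper_force: 0.0
```

apply_moves --delta_pos '[[0, 0.2, 0], [0, 0.4, 0], [0, 0.6, 0], [0, 0.8, 0], [0, 1, 0], [0, 1, 0], [0, 1, 0], [0, 1, 0]]' --rot '[[0.17, 0.01, 0.57], [0.17, 0.01, 0.57], [0.17, 0.01, 0.57], [0.17, 0.01, 0.57], [0.17, 0.01, 0.57], [0.17, 0.01, 0.57], [0.17, 0.01, 0.57], [0.17, 0.01, 0.57]]' --hand '[0.75, 0.75, 0.75, 0.75, 0.75, 0.75, 0.75, 0.75]'

```text
time_s: 7.63
ee_pos: [452.4, -168.1, 296.6]
ee_rot: [-168.1, 8.0, 123.4]
force: [-0.9, -0.1, 0.3]
gripper_width: 68.3
gripper_force: 0.0
```

apply_moves --delta_pos '[[0, 0.2, 0], [0, 0.4, 0], [0, 0.6, 0], [0, 0.8, 0], [0, 1, 0], [0, 1, 0], [0, 1, 0], [0, 1, 0], [0, 1, 0], [0, 1, 0]]' --rot '[[0.17, 0.01, 0.57], [0.17, 0.01, 0.57], [0.17, 0.01, 0.57], [0.17, 0.01, 0.57], [0.17, 0.01, 0.57], [0.17, 0.01, 0.57], [0.17, 0.01, 0.57], [0.17, 0.01, 0.57], [0.17, 0.01, 0.57], [0.17, 0.01, 0.57]]' --hand '[0.75, 0.75, 0.75, 0.75, 0.75, 0.75, 0.75, 0.75, 0.75, 0.75]'

```text
time_s: 8.47
ee_pos: [453.2, -48.2, 296.2]
ee_rot: [-179.6, -0.4, 171.5]
force: [0.5, 0.1, -0.5]
gripper_width: 68.6
gripper_force: 0.0
```

```bash
cat > look.py <<'E'
from h import *
import sys
s=env.state();print(s["ee_pos"].round(1),s["ee_rot"].round(1),s["qpos"].round(0),s["time_s"],s["force"].round(1),s["gripper_width"])
W=viewer.grab_frame("wrist")
q={n:viewer.grab_frame(n) for n in("scene","side")}
cv2.imwrite(sys.argv[1],cv2.resize(np.vstack([np.hstack([W["pixels"],q["scene"]["pixels"]])])[:,:,::-1],(800,300)))
Z=dict(handle_top=140,cup_red=92,cup_blue=92,nozzle_tip=106,stand=0)
for x in Z:
    rs=[]
    for n,p in [("wrist",W)]+list(q.items()):
        l=spotter.landmark_of(p,x)
        if l and l[0]["score"]>.4:
            r=wray(p,s,l[0]["position"]) if n=="wrist" else ray(p,l[0]["position"]);rs.append(r)
            print(x,n,np.round(l[0]["position"]),round(l[0]["score"],2),atz(r,Z[x]).round(1))
E
python3 look.py pics/f.png
```

```text
[453.2 -48.2 296.2] [-179.6   -0.4  171.5] [ -7.   5.  95.  -0.  80. -89.] 8.4667 [ 0.5  0.1 -0.5] 68.60082991632414
handle_top wrist [321. 184.] 0.88 [463.8  23.5 140. ]
handle_top scene [246. 161.] 0.6 [460.8  35.  140. ]
handle_top side [269. 190.] 0.73 [457.2  37.8 140. ]
cup_red wrist [350. 246.] 0.71 [577.1  67.   92. ]
cup_red scene [293. 184.] 0.56 [585.9  60.4  92. ]
cup_red side [228. 204.] 0.6 [579.2  75.3  92. ]
cup_blue wrist [270. 283.] 0.72 [622.3 -58.8  92. ]
cup_blue scene [286. 225.] 0.72 [623.2 -57.2  92. ]
cup_blue side [224. 173.] 0.67 [623.9 -53.   92. ]
nozzle_tip wrist [293. 273.] 0.67 [600.4 -22.7 106. ]
nozzle_tip scene [285. 204.] 0.89 [598.4 -15.2 106. ]
nozzle_tip side [226. 178.] 0.78 [607.  -17.7 106. ]
stand wrist [288. 240.] 0.97 [597.  -19.9   0. ]
stand scene [284. 231.] 0.8 [608.9 -27.1   0. ]
stand side [230. 201.] 0.59 [598.9 -14.9   0. ]
```

View pics/f.png

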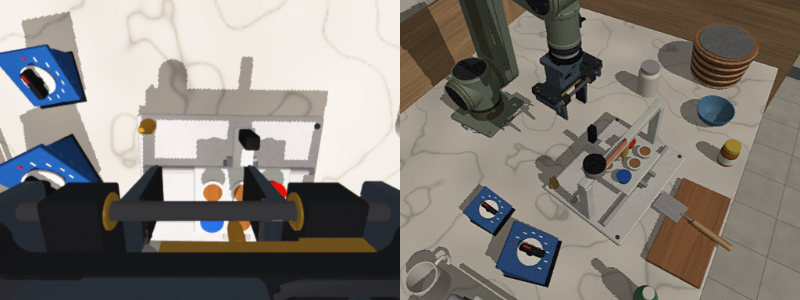

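The wrist view shows the handle top at about (321,184) in full pixels, the tray cups under the bridge, and the spare nozzle at the plate corner. I'm going above the handle.

apply_moves --delta_pos '[[0.03, 0.3, -0.2], [0.09, 0.6, -0.5], [0.09, 0.6, -0.8], [0.09, 0.6, -1], [0.09, 0.6, -1], [0.09, 0.6, -1]]' --rot '[[0, 0, 0], [0, 0, 0], [0, 0, 0], [0, 0, 0], [0, 0, 0], [0, 0, 0]]' --hand '[0.75, 0.75, 0.75, 0.75, 0.75, 0.75]'

```text
time_s: 9.87
ee_pos: [463.4, 24.2, 176.2]
ee_rot: [-179.6, -0.5, 171.9]
force: [-0.1, -0.2, 0.5]
gripper_width: 68.4
gripper_force: 0.0
```

```bash
python3 look.py pics/g.png
```

```text
[463.4  24.2 176.2] [-179.6   -0.5  171.9] [  2.  10. 106.  -0.  64. -80.] 9.8667 [-0.1 -0.2  0.5] 68.35955306648887
handle_top wrist [262. 218.] 0.72 [464.   25.3 140. ]
handle_top scene [242. 163.] 0.78 [456.2  24.4 140. ]
handle_top side [268. 188.] 0.87 [462.   29.4 140. ]
cup_red wrist [316. 300.] 0.55 [581.1  66.9  92. ]
cup_red scene [290. 180.] 0.74 [573.2  67.6  92. ]
cup_red side [228. 201.] 0.87 [582.1  66.6  92. ]
cup_blue scene [286. 225.] 0.58 [624.7 -57.   92. ]
cup_blue side [225. 173.] 0.62 [620.7 -51.3  92. ]
nozzle_tip scene [288. 205.] 0.93 [605.2 -12.4 106. ]
nozzle_tip side [229. 175.] 0.65 [603.1 -32.4 106. ]
stand wrist [245. 277.] 0.87 [598.9 -17.8   0. ]
stand scene [283. 226.] 0.95 [598.5 -14.2   0. ]
stand side [231. 198.] 0.79 [600.2 -28.1   0. ]
```

View pics/g.png

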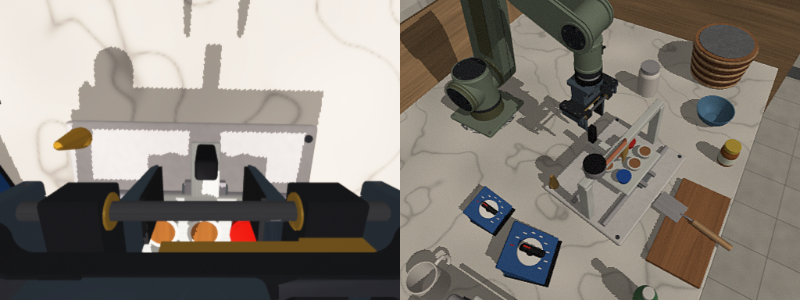

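The handle sits upright between the open fingers, at about (205,160) in the halved picture, and is aligned. Descending and pinching.

apply_moves --delta_pos '[[0, 0, -0.25], [0, 0, -0.5], [0, 0, -0.64], [0, 0, -0.64], [0, 0, -0.64], [0, 0, -0.64], [0, 0, -0.64], [0, 0, -0.64], [0, 0, -0.64], [0, 0, -0.64]]' --rot '[[0, 0, 0], [0, 0, 0], [0, 0, 0], [0, 0, 0], [0, 0, 0], [0, 0, 0], [0, 0, 0], [0, 0, 0], [0, 0, 0], [0, 0, 0]]' --hand '[0.75, 0.75, 0.75, 0.75, 0, 0, 0, 0, 0, 0]' --newtons 30

```text
time_s: 11.6
ee_pos: [464.3, 24.2, 100.5]
ee_rot: [-179.6, -0.2, 171.8]
force: [0.6, -0.2, 0.2]
gripper_width: 31.4
gripper_force: 0.0
```

```bash
python3 -c "
from h import *
s=env.state();print(s['ee_pos'],s['ee_rot'],s['gripper_width'],s['gripper_force'],s['force'],s['torque'])"
```

```text
[464.29154729  24.18975391 100.50142802] [-179.62791753   -0.23517663  171.83930393] 31.39453333242727 0.0 [ 0.63496379 -0.23082945  0.23163494] [ 0.05596609 -0.16455274 -0.04722971]
```

apply_moves --delta_pos '[[0, 0, 0], [0, 0, 0], [0, 0, 0], [0, 0, 0]]' --rot '[[0, 0, 0], [0, 0, 0], [0, 0, 0], [0, 0, 0]]' --hand '[0, 0, 0, 0]'

```text
time_s: 11.93
ee_pos: [464.2, 24.6, 100.3]
ee_rot: [-179.7, -0.3, 171.8]
force: [-0.5, 1.6, 4.9]
gripper_width: 24.2
gripper_force: 30.0
```

```bash
python3 -c "
from h import *
s=env.state();print(s['ee_pos'],s['ee_rot'],s['gripper_width'],s['gripper_force'],s['force'],s['torque'])"
```

```text
[464.20173473  24.56092607 100.327322  ] [-179.68226471   -0.27488958  171.76336683] 24.165435128359622 30.01316785812378 [-0.47152494  1.64623252  4.86080967] [ 0.91180678 -0.0780783  -0.45944799]
```

apply_moves --delta_pos '[[0.02, -0.09, 0], [0.05, -0.2, 0], [0.08, -0.32, 0], [0.115, -0.44, 0], [0.145, -0.56, 0], [0.17, -0.65, 0], [0.184, -0.71, 0], [0.184, -0.71, 0], [0.184, -0.71, 0], [0.184, -0.71, 0]]' --rot '[[0, 0, 0], [0, 0, 0], [0, 0, 0], [0, 0, 0], [0, 0, 0], [0, 0, 0], [0, 0, 0], [0, 0, 0], [0, 0, 0], [0, 0, 0]]' --hand '[0, 0, 0, 0, 0, 0, 0, 0, 0, 0]'

```text
time_s: 12.77
ee_pos: [486.7, -61.8, 100.3]
ee_rot: [-179.6, -0.2, 171.8]
force: [1.0, -1.5, 5.7]
gripper_width: 24.1
gripper_force: 30.0
```

```bash
python3 look.py pics/h.png; python3 - <<'E'
from h import *
q=[viewer.grab_frame(n)["pixels"][:,:,::-1] for n in("scene","side")]
cv2.imwrite("pics/i.png",np.hstack([cv2.resize(q[0][150:260,230:340],(400,400),interpolation=2),cv2.resize(q[1][130:240,170:280],(400,400),interpolation=2)]))
E
```

```text
[486.7 -61.8 100.3] [-179.6   -0.2  171.8] [ -8.  17. 110.  -1.  53. -90.] 12.7667 [ 1.  -1.5  5.7] 24.122671938752486
handle_top wrist [259. 268.] 0.71 [486.9 -62.5 140. ]
handle_top side [265. 168.] 0.82 [488.2 -55.6 140. ]
cup_red scene [287. 209.] 0.68 [606.1 -15.   92. ]
cup_red side [231. 180.] 0.76 [594.1 -23.1  92. ]
cup_blue scene [277. 258.] 0.98 [ 643.7 -143.9   92. ]
cup_blue side [224. 152.] 0.67 [ 650.4 -151.4   92. ]
nozzle_tip scene [285. 205.] 0.81 [599.2 -16.7 106. ]
nozzle_tip side [227. 177.] 0.59 [606.2 -21.1 106. ]
stand scene [283. 227.] 0.62 [598.4 -17.4   0. ]
stand side [231. 200.] 0.72 [598.  -21.1   0. ]
```

View pics/i.png

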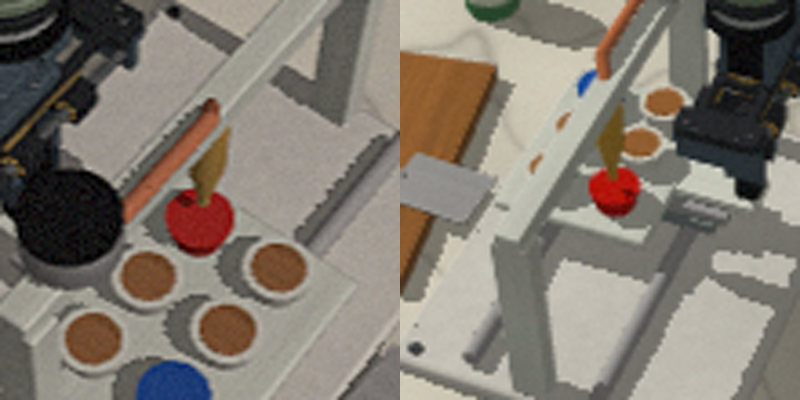

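```bash
python3 - <<'E'
from h import *
q={n:viewer.grab_frame(n) for n in("scene","side")}
for n,t,c in(("scene",(204,207),(200.5,219)),("side",(211,180),(214,190))):
    o=np.array((230,150) if n=="scene" else (170,130));p=q[n]
    T=o+np.array(t)*.275;C=o+np.array(c)*.275
    print(n,T,C,atz(ray(p,T),106),atz(ray(p,C),92))
    hsv=cv2.cvtColor(p["pixels"],cv2.COLOR_RGB2HSV);m=cv2.inRange(hsv,(0,200,90),(6,255,255))|cv2.inRange(hsv,(174,200,90),(180,255,255))
    k,l,st,ce=cv2.connectedComponentsWithStats(m)
    for i in range(1,k):
        if st[i,4]>60:print(st[i],ce[i])
# expected pixel size of the cup rim about a guess
for n,p in q.items():
    for c0 in((601,-19),):
        a=np.linspace(0,2*np.pi,40);X=np.c_[c0[0]+24*np.cos(a),c0[1]+24*np.sin(a),np.full(40,92.)]
        Y=(np.array(p["R"])@X.T).T+np.array(p["t"]);Y=(np.array(p["camera_matrix"])@Y.T).T;Y=Y[:,:2]/Y[:,2:];print(n,"rim for N",Y.min(0),Y.max(0))
E
```

```text
scene [286.1   206.925] [285.1375 210.225 ] [604.66506562 -20.04075899 106.        ] [603.44597705 -21.45220776  92.        ]
[276 202  18  17 170] [284.6        210.29411765]
side [228.025 179.5  ] [228.85 182.25] [600.58443657 -12.58053948 106.        ] [598.95042211 -14.04595574  92.        ]
[222 176  13  13 122] [228.43442623 182.30327869]
scene rim for N [274.95814564 200.92378016] [294.47722446 217.45329519]
side rim for N [221.26002103 175.8276546 ] [235.99287563 186.45751752]
```

The red cup is within about 2 mm of the nozzle in both views. It rests first, then I move to blue.

apply_moves --delta_pos '[[0, 0, 0], [0, 0, 0], [0, 0, 0], [0, 0, 0], [0, 0, 0], [0, 0, 0], [0, 0, 0], [0, 0, 0], [0, 0, 0], [0, 0, 0]]' --rot '[[0, 0, 0], [0, 0, 0], [0, 0, 0], [0, 0, 0], [0, 0, 0], [0, 0, 0], [0, 0, 0], [0, 0, 0], [0, 0, 0], [0, 0, 0]]' --hand '[0, 0, 0, 0, 0, 0, 0, 0, 0, 0]'

```text
time_s: 14.7
ee_pos: [486.7, -61.4, 100.3]
ee_rot: [-179.6, -0.2, 171.8]
force: [0.0, -2.5, 4.3]
gripper_width: 24.3
gripper_force: 30.0
```

apply_moves --delta_pos '[[-0.03, 0.08, 0], [-0.06, 0.17, 0], [-0.1, 0.28, 0], [-0.14, 0.39, 0], [-0.17, 0.47, 0], [-0.188, 0.522, 0]]' --rot '[[0, 0, 0], [0, 0, 0], [0, 0, 0], [0, 0, 0], [0, 0, 0], [0, 0, 0]]' --hand '[0, 0, 0, 0, 0, 0]'

```text
time_s: 15.2
ee_pos: [463.6, 2.7, 100.3]
ee_rot: [-179.6, -0.2, 171.9]
force: [1.4, -2.7, 5.1]
gripper_width: 24.0
gripper_force: 30.0
```

apply_moves --delta_pos '[[-0.03, 0.08, 0], [-0.06, 0.17, 0], [-0.1, 0.28, 0], [-0.14, 0.39, 0], [-0.17, 0.47, 0], [-0.188, 0.522, 0], [-0.188, 0.522, 0], [-0.188, 0.522, 0], [-0.188, 0.522, 0], [-0.188, 0.522, 0]]' --rot '[[0, 0, 0], [0, 0, 0], [0, 0, 0], [0, 0, 0], [0, 0, 0], [0, 0, 0], [0, 0, 0], [0, 0, 0], [0, 0, 0], [0, 0, 0]]' --hand '[0, 0, 0, 0, 0, 0, 0, 0, 0, 0]'

```text
time_s: 16.03
ee_pos: [440.4, 65.8, 100.3]
ee_rot: [-179.7, -0.3, 171.8]
force: [-1.2, 2.6, 7.2]
gripper_width: 24.1
gripper_force: 30.0
```

```bash
python3 look.py pics/j.png; python3 - <<'E'
from h import *
q=[viewer.grab_frame(n)["pixels"][:,:,::-1] for n in("scene","side")]
cv2.imwrite("pics/k.png",np.hstack([cv2.resize(q[0][150:260,230:340],(400,400),interpolation=2),cv2.resize(q[1][130:240,170:280],(400,400),interpolation=2)]))
E
```

```text
[440.4  65.8 100.3] [-179.7   -0.3  171.8] [  7.  13. 115.  -0.  52. -75.] 16.0333 [-1.2  2.6  7.2] 24.09150056022399
handle_top wrist [257. 267.] 0.71 [439.8  64.2 140. ]
handle_top scene [246. 150.] 0.92 [445.2  64.6 140. ]
handle_top side [272. 198.] 0.68 [443.1  65.8 140. ]
cup_red scene [288. 162.] 0.61 [542.9 118.   92. ]
cup_red side [234. 212.] 0.55 [550.4 104.2  92. ]
cup_blue scene [283. 208.] 0.98 [596.3 -19.   92. ]
cup_blue side [230. 185.] 0.66 [592.6  -4.2  92. ]
nozzle_tip scene [288. 205.] 0.94 [605.4 -13.3 106. ]
nozzle_tip side [228. 176.] 0.89 [604.4 -27.  106. ]
stand scene [284. 226.] 0.86 [601.1 -12.8   0. ]
stand side [230. 199.] 0.81 [601.6 -21.3   0. ]
```

View pics/k.png

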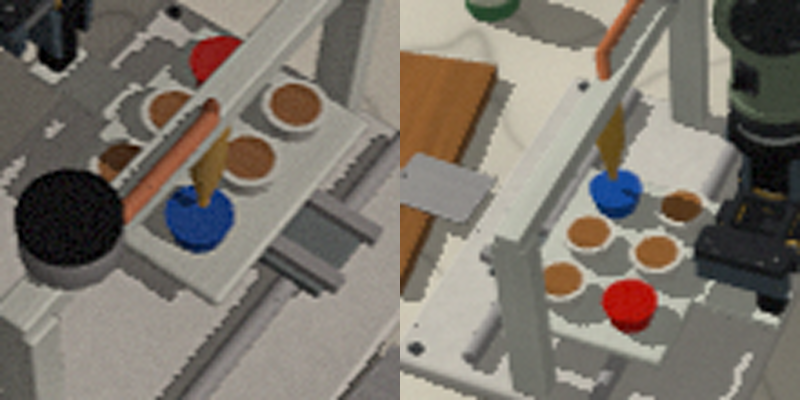

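The blue cup now sits under the nozzle tip in both views, where the red cup was, at (200,218) and (615,191). Releasing and lifting clear.

apply_moves --delta_pos '[[0, 0, 0], [0, 0, 0], [0, 0, 0], [0, 0, 0], [0, 0, 0], [0, 0, 0.15], [0, 0, 0.4], [0, 0, 0.7], [0, 0, 1], [0, 0, 1]]' --rot '[[0, 0, 0], [0, 0, 0], [0, 0, 0], [0, 0, 0], [0, 0, 0], [0, 0, 0], [0, 0, 0], [0, 0, 0], [0, 0, 0], [0, 0, 0]]' --hand '[0.7, 0.7, 0.7, 0.7, 0.7, 0.7, 0.7, 0.7, 0.7, 0.7]'

```text
time_s: 17.87
ee_pos: [444.7, 64.7, 226.2]
ee_rot: [-179.8, 0.4, 171.8]
force: [0.8, -0.1, 0.7]
gripper_width: 63.8
gripper_force: 0.0
```

```bash
python3 - <<'E'
from h import *
s=env.state();print(s["ee_pos"],s["gripper_width"],s["force"],s["time_s"])
q={n:viewer.grab_frame(n) for n in("scene","side")}
for n,p in q.items():
    hsv=cv2.cvtColor(p["pixels"],cv2.COLOR_RGB2HSV);m=cv2.inRange(hsv,(105,150,60),(125,255,255))
    k,l,st,ce=cv2.connectedComponentsWithStats(m)
    for i in range(1,k):
        if st[i,4]>40 and abs(ce[i]-((285,210) if n=="scene" else (228,182))).max()<15:print(n,st[i],ce[i])
W=viewer.grab_frame("wrist");l=spotter.landmark_of(W,"handle_top")
for d in l[:1]:print(atz(wray(W,s,d["position"]),140))
E
```

```text
[444.71662051  64.65072743 226.24236287] 63.82886935053439 [ 0.78579892 -0.1381765   0.74592556] 17.8667
scene [275 201  19  18 215] [284.2744186  209.94418605]
side [222 177  14  13 130] [228.86153846 182.91538462]
[447.51166646  63.51182821 140.        ]
```

```bash
python3 -c "
from h import *
print(env.job_done())"
```

```text
the job is handed in; nothing more can be done
None
```

I turned the counter knob back to its zero stop and rested the red cup under the nozzle. The blue cup is now under the nozzle, within about 3 mm by my camera measurements, with the gripper clear. I handed the job in at about 18 s, but the hand-in returned no verdict.

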